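# Nip a glass-faced handset in the repair stand

## Robot

A 7-joint arm with a two-finger parallel gripper is mounted at the origin on the work surface. World frame = base frame: x ahead of the robot, y to its left, z up, the work surface at z = 0. Lengths are in m, angles in rad, forces in N, time in s.
With the tool pointing down it reaches from about 0.425 to 0.875 m from the base axis. Payload 9.9 kg.
Tool frame: the origin (TCP) lies on the front face of the gripper's body, between the roots of the fingers; the fingertips stand 73 mm ahead of it and the grasp point (between the pads) lies 54 mm ahead of it (r.tcp_to_tips is the distance from the TCP to the fingertips, in m); z points along the fingers, y is the line along which they close (so a half turn about z gives the same grasp; the last joint's range is limited). The gripper opens to 85 mm and grips with 20 to 120 N. Pads are 22 mm wide; open, the fingers measure 114 mm over their backs; the gripper's body (76 mm by 85 mm) begins 54 mm behind the grasp point. The pads swing forward as they close: fully open they stand 13 mm farther back than shut.
Start: joints at [-1.369, 0.576, 0.025, 1.437, -0.015, 1.129, -0.057], TCP at [0.19, 0.648, 0.304] pointing down, gripper open.
Joint ranges: [-2.76, 2.76], [-0.34, 2.15], [-1.52, 1.57], [0.19, 2.46], [-1.09, 4.23], [0.17, 1.99], [-2.82, 2.82]. Speed limits (rad/s): [2.22, 2.22, 3.01, 3.01, 3.14, 3.14, 3.14].

## Interface

Orientations are given as a rotation vector (axis times angle).
In Python, from cell import r gives the robot as it stands.
- The arm moves only by the tool drive_tool, never from a script. Its argument "moves" is a list of rows, each an object with "delta_rot": the turn, a rotation vector about the world's x, y, z each as a share of 0.5 rad, from -1 to 1, a list of three; "translation": the shift along the world's x, y, z each as a share of 40 cm, from -1 to 1, a list of three; "fingers": the opening, from -1 (shut) to 1 (fully open). A call has 1 to 8 rows; each row is the pose to reach, as a shift and turn from the pose commanded when the call began; what a row does not reach only later rows make up. A row lasts 1/8 s, in which the tool goes at most 62.5 mm and 10.7 degrees, less where a joint would pass 70% of its speed; a pose out of reach is approached as far as the arm can. A call with a number of a shift or a turn outside -1 to 1 is refused whole. A call with a gripper value outside its range is refused whole. The fingers move at their own pace and stop on an object; "grip_force" is the grip in N (left out, the last holds). Time passes only in rows, so rows that repeat a pose let the fingers close. It gives the time, the measured TCP pose, the force, the opening and the grip force at its end, in the units of the state.
- r.state(): the state, without advancing time (a new reading comes with each control period).
- r.camera(name): name is "scene" or "top" or "wrist"; returns the picture (480x640x3 uint8, red, green, blue); there is no depth.
- r.camera_params(name): a dict with "vfov" (degrees; the focal length in pixels is half the picture's height over the tangent of half this angle, whatever the lens; pixels are square), "cx", "cy" (the principal point, pixels), "xyz" and "rotation" of the camera in the world; the wrist camera has in their place "mount" (4x4, takes a point from camera to tool coordinates, whose origin is the TCP and whose axes are the flange's). Camera axes: x right, y up, looking along -z (the intrinsics and any distortion apply to the point x, -y, -z); pixel columns grow to the right and rows downward; lengths in m; the calibration is good to about 2 mm. A picture is of the moment at which its call begins: read the wrist's pose just before it. camera_params takes no time and is no camera call.
- r.finish_job(): hands the job in; it is judged then, once.
Trained networks look in the newest picture that a camera, given by its name, has taken for a name from the list of things; names that differ only in an ending like _2 or _b are one class to them, and where a whole thing is asked for, a point or a joint stands for the part that bears it (a point fixed in the world has none). Each returns a list of dicts, best first, with "score" (0 to 1); they miss things now and then, are a little off and sometimes report something else, mostly with a low value. They report only what shows in the picture. A call takes as long as a camera call. They do not tell look-alikes from the thing itself.
- r.look_for(target, camera): "centre" ([x, y, z] in m, in world coordinates, good to about 4 mm: the middle of the surface that is visible of it).
- r.silhouettes(target, camera): "mask" (480x640 bool, what is visible of it).
The state is a dict: "clock": time; "joint_positions": joint angles; "qvel": joint speeds; "joint_efforts": joint torques, N m; "ee_pos": TCP position; "ee_rot": TCP orientation; "ft_force": force on the tool from outside, world axes, zero at the start; "ft_torque": the same for the moment, N m; "gripper_width": opening from 0.0 (shut) to 1.0 (fully open); "grasp_force": force on a finger pad.
Only numpy, scipy, OpenCV 4.12 (cv2) and the standard library are available. Lean on these libraries where they do the work, as an engineer would, in place of code of your own. Each camera call takes 0.05 s, during which the arm holds its last target. There are 200 camera calls.

## Task

Take the taller of the two handsets out of the wooden rack and stand it upright, square and centred on the repair stand, between the sliding jaw and the back stop. Then slide the jaw up by its handle until the handset is lightly but firmly held against the back stop: it is glass, so handle it softly, neither squeeze it hard with the fingers, drop it, tip it over nor crush it in the clamp. Leave the short handset, the jar and the screwdriver where they are.

Things in the scene. Friction and masses are not known exactly. Their poses are not given: they have to be found in the camera images.
- tall_handset: The handset to clamp: grey slab with a black glass face, 18 (x, thickness) x 74 (y) x 150 (z, height) mm, about 0.3 kg, upright in one of the rack's two slots. Origin at the centre of its lower end, z up. Each finger may press it with up to 50 N (20 to 35 N is ample); the clamp holds it from about 3 N and must never press it with over 18 N.
- short_handset: Bystander, the same shape but 18 x 62 x 110 mm, 0.2 kg, upright in the other slot; origin at the centre of its lower end.
- rack: Wooden rack, 90 (x) x 230 (y) x 36 mm high, fixed. Origin at the centre of its underside. Two slots, centred at y = +55 and -55 mm, each 24 mm wide in x and 88 mm long in y, open above; their floor is 10 mm above the table, their walls 26 mm high.
- stand: Repair stand, fixed: aluminium base from x = -165 to +125 mm, 110 (y) x 20 mm high, origin on its underside. The jaw slides on it along +x towards the back stop, an aluminium upright 90 mm wide, 52 mm high above the base, facing -x. The stop is set differently each time: its face lies somewhere between x = +52 and +72 mm, to be seen or felt.
- jaw: Sliding jaw. Origin on the base's top, in the plane of its pad's face; axes as the stand's. The face starts at x = -30 to -10 mm of the stand, slides to +80 at most. About 7 N moves it; it stays where it is left. The rubber pad, 70 mm wide, 8 to 52 mm above the base (jaw to 56), is sprung: it gives 1 mm per 2.5 N, 9 mm at most.
- jaw_handle (a point): Top centre of the jaw's upright handle, 95 mm above the base (115 mm above the table) and 95 mm behind the pad's face. The handle is a post 30 (x) x 22 (y) mm, free from 13 mm above the base upwards; it moves with the jaw.
- jar: Bystander: amber glass jar, 60 mm across, 70 mm high, standing; origin at the centre of its underside.
- screwdriver: Bystander: screwdriver 180 mm long, lying.
Mind the look-alikes: they are no part of the job. Leave any blue or turquoise look-alike of the tall_handset alone.

How it is judged:
By the outcome, as a careful person would: the job done as asked, in the order asked, and still so for the second after the job is handed in, with the robot touching nothing.
It also fails if it takes over 58 s, if anything falls off the work surface, if the arm or the gripper's body presses on something with over 40 N, if the wrist force passes 120 N, or if a joint passes its speed limit or range.

## Working session

There is one attempt and no reset: what is moved stays moved. The work goes in short steps, Python scripts to look and compute and a tool call to move; the robot and the scene stay as the last step left them, time stands still between calls to the robot, and variables do not carry over. Pictures are saved under pics/ and viewed, at most 10 in all, crops included, and the job is handed in when it is done.

Besides the shell and the picture viewer there is one more tool, called after "Request:" in YAML: its name, and indented under it one key for each argument. drive_tool: Moves the arm, as the interface text tells. Shift numbers are shares of 40 cm and turn numbers shares of 0.5 rad, none past 1 either way. Its arguments: {"type":"object","properties":{"moves":{"type":"array"},"grip_force":{"type":"number"}},"required":["moves"]}

```bash
mkdir -p pics; ls; cat > h.py <<'E'
from cell import r
import numpy as np, cv2
def save(n,f):
    im=r.camera(n); cv2.imwrite('pics/'+f,im[:,:,::-1]); return im
E
python3 - <<'E'
from h import *
np.set_printoptions(precision=4,suppress=True)
for c in ['scene','top']:
    save(c,c+'0.png'); p=r.camera_params(c); print(c,p)
    for t in ['tall_handset','short_handset','rack','stand','jaw','jaw_handle','jar','screwdriver']:
        print(t,[(np.round(d['centre'],3).tolist(),round(d['score'],2)) for d in r.look_for(t,c)])
print(r.camera_params('wrist')); print(r.state())
E
```

```text
pics
scene {'vfov': 47.16826186275219, 'cx': 325.996832271534, 'cy': 227.52707095034032, 'xyz': array([ 0.9836, -0.5176,  0.8613]), 'rotation': array([0.6479, 0.2079, 0.6145])}
tall_handset [([0.706, -0.179, 0.1], 0.88), ([0.557, -0.164, 0.114], 0.84), ([0.426, -0.158, 0.093], 0.65)]
short_handset [([0.57, -0.273, 0.094], 0.79)]
rack [([0.585, -0.236, 0.033], 0.88), ([0.514, 0.223, 0.023], 0.21)]
stand []
jaw [([0.464, 0.21, 0.056], 0.72)]
jaw_handle [([0.463, 0.215, 0.053], 0.74), ([0.808, 0.018, 0.026], 0.46)]
jar [([0.464, -0.022, 0.059], 0.68)]
screwdriver [([0.806, 0.019, 0.022], 0.85)]
top {'vfov': 43.10957722159334, 'cx': 317.6869942247984, 'cy': 245.09235132256094, 'xyz': array([ 0.3907, -0.0323,  1.136 ]), 'rotation': array([ 0.1703, -0.1789, -1.6095])}
tall_handset [([0.54, -0.151, 0.155], 0.86), ([0.686, -0.168, 0.114], 0.81), ([0.418, -0.145, 0.15], 0.63)]
short_handset [([0.555, -0.258, 0.115], 0.72)]
rack [([0.544, -0.214, 0.036], 0.84)]
stand [([0.498, 0.238, 0.024], 0.69)]
jaw [([0.478, 0.224, 0.056], 0.6), ([0.54, -0.213, 0.035], 0.16)]
jaw_handle [([0.478, 0.22, 0.0
[... 192 characters left out ...]
006,  0.9574,  0.2887,  0.0732],
       [ 1.    ,  0.0006, -0.    , -0.001 ],
       [-0.0002,  0.2887, -0.9574, -0.0708],
       [ 0.    ,  0.    ,  0.    ,  1.    ]])}
{'clock': 0.9, 'joint_positions': array([-1.3688,  0.5757,  0.0249,  1.4371, -0.015 ,  1.129 , -0.0565]), 'qvel': array([-0.0002,  0.0009,  0.0014, -0.0013, -0.0011, -0.0014, -0.0002]), 'joint_efforts': array([  0.0004, -76.5503,   2.2484, -28.6298,   0.0152,   0.0028,
         0.    ]), 'ee_pos': array([0.1903, 0.6476, 0.3039]), 'ee_rot': array([-0.4475, -3.1096,  0.    ]), 'ft_force': array([ 0.1729, -0.4399, -0.4493]), 'ft_torque': array([-0.0169,  0.003 , -0.0219]), 'grasp_force': 0.0, 'gripper_width': 0.997293157478844}
```

View pics/scene0.png

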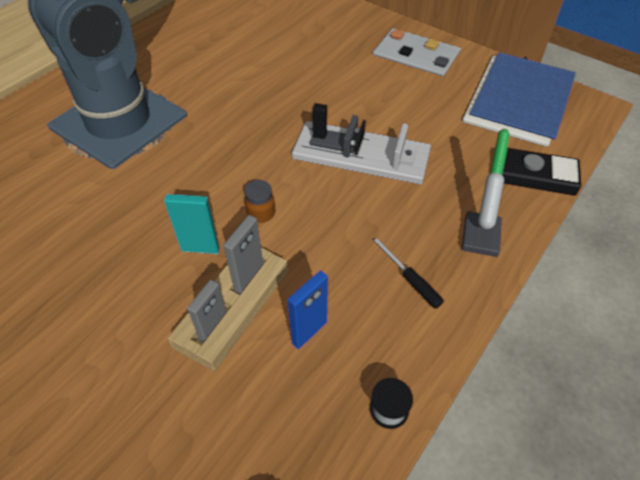

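View pics/top0.png

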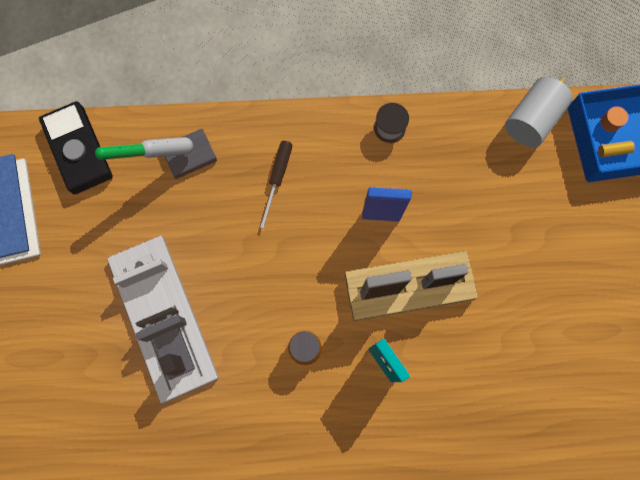

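Candidates for the tall handset, by scene pixel:
- grey slab in the rack, far slot (245,255)
- short grey slab in the rack (208,310)
- blue slab (310,310)
- turquoise slab (193,222)

I choose the grey one at (245,255), which shows in the top view at (387,284). The stand is at (160,320) in the top view, with its stop towards the upper left at (138,268). Next is a close crop to check the choice.

```bash
python3 - <<'E'
from h import *
t=cv2.imread('pics/top0.png'); s=cv2.imread('pics/scene0.png')
z=lambda im,x,y,w,h,k:cv2.resize(im[y:y+h,x:x+w],(w*k,h*k),interpolation=cv2.INTER_CUBIC)
out=np.zeros((600,800,3),np.uint8)
out[:300,:450]=z(t,340,240,150,100,3)
out[:540,450:]=z(t,102,230,116,180,3)[:,:350] 
out[300:,:450]=z(s,160,210,150,100,3)
cv2.imwrite('pics/crop1.png',out)
E
```

```text
Traceback (most recent call last):
ValueError: could not broadcast input array from shape (540,348,3) into shape (540,350,3)
```

```bash
python3 - <<'E'
from h import *
t=cv2.imread('pics/top0.png'); s=cv2.imread('pics/scene0.png')
z=lambda im,x,y,w,h,k:cv2.resize(im[y:y+h,x:x+w],(w*k,h*k),interpolation=cv2.INTER_CUBIC)
out=np.zeros((600,800,3),np.uint8)
out[:300,:450]=z(t,340,240,150,100,3)
out[:540,450:798]=z(t,102,230,116,180,3)
out[300:,:450]=z(s,160,210,150,100,3)
cv2.imwrite('pics/crop1.png',out)
E
```

```text
(no output)
```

View pics/crop1.png

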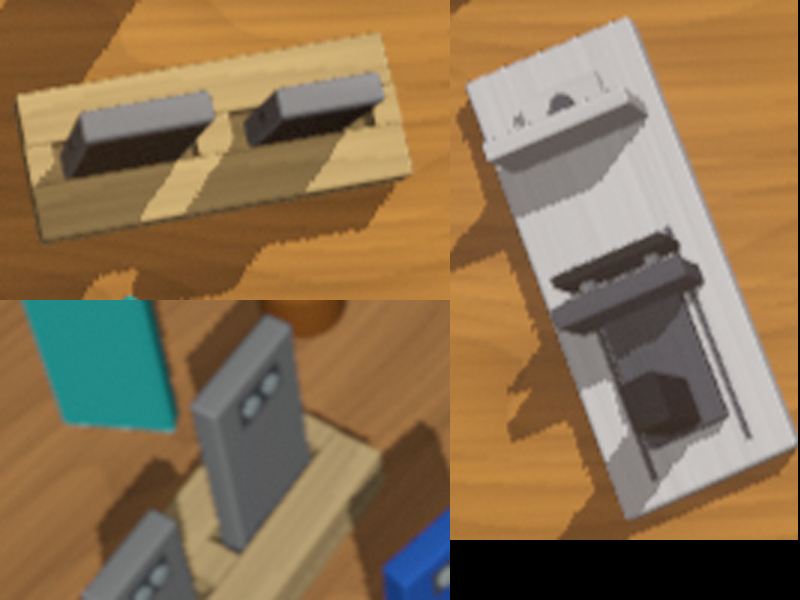

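The crop confirms the choice. The grey slab in the top-view left slot is the taller one, with its top-face centre near top px (389,279). The stand's corners are near (108,258), (162,236), (218,377) and (161,403).

```bash
cat >> h.py <<'E'
from scipy.spatial.transform import Rotation as R
from scipy.optimize import least_squares
def cam(n,st=None):
    p=r.camera_params(n); f=240/np.tan(np.radians(p['vfov']/2))
    if n=='wrist':
        T=np.eye(4); T[:3,:3]=R.from_rotvec(st['ee_rot']).as_matrix(); T[:3,3]=st['ee_pos']
        M=T@p['mount']; return M[:3,:3],M[:3,3],f,p['cx'],p['cy']
    return R.from_rotvec(p['rotation']).as_matrix(),p['xyz'],f,p['cx'],p['cy']
def proj(c,P):
    q=(np.atleast_2d(P)-c[1])@c[0]
    return np.c_[c[3]+c[2]*q[:,0]/-q[:,2], c[4]-c[2]*q[:,1]/-q[:,2]]
def ray(c,uv,z):
    uv=np.atleast_2d(uv); d=np.c_[(uv[:,0]-c[3])/c[2],-(uv[:,1]-c[4])/c[2],-np.ones(len(uv))]@c[0].T
    return c[1]+d*((z-c[1][2])/d[:,2])[:,None]
def tf(p,L):
    L=np.atleast_2d(np.array(L,float)); o=L.copy(); c,s=np.cos(p[2]),np.sin(p[2])
    o[:,0]=p[0]+c*L[:,0]-s*L[:,1]; o[:,1]=p[1]+s*L[:,0]+c*L[:,1]; return o
def fit(c,L,uv,p0):
    s=least_squares(lambda p:(proj(c,tf(p,L))-uv).ravel(),p0,loss='soft_l1'); return s.x, proj(c,tf(s.x,L))-uv
E
python3 - <<'E'
from h import *
np.set_printoptions(precision=4,suppress=True)
c=cam('top')
a=np.array
# stand
uv=a([[467,85],[630,17],[797,440],[628,520]])-[450,0]; uv=uv/3+[102,230]
L=a([[.125,.055,.02],[.125,-.055,.02],[-.165,-.055,.02],[-.165,.055,.02]])
print('stand',*fit(c,L,uv,[.5,.24,.3]))
uv=a([[18,95],[380,35],[410,178],[45,240]])/3+[340,240]
L=a([[.045,.115,.036],[.045,-.115,.036],[-.045,-.115,.036],[-.045,.115,.036]])
print('rack',*fit(c,L,uv,[.54,-.21,.1]))
print('tall top',ray(c,[[388.7,279]],.16))
cs=cam('scene')
# scene rack/handset: top face corners tall in scene crop
uv=a([[270,318],[292,327],[195,408],[213,422]])-[0,300]; uv=uv/3+[160,210]
print('scene tall top',ray(cs,uv,.16),ray(cs,uv.mean(0),.16))
E
```

```text
stand [0.5388 0.255  0.3693] [[-0.8285 -0.8389]
 [-0.1083 -1.1866]
 [ 1.1324  1.5545]
 [-0.036   0.4406]]
rack [ 0.5543 -0.2117  0.1202] [[-0.9033  0.0645]
 [ 0.7456 -0.1766]
 [ 1.5645 -0.1303]
 [-1.1707  0.1696]]
tall top [[ 0.548  -0.1555  0.16  ]]
scene tall top [[ 0.5417 -0.1249  0.16  ]
 [ 0.5556 -0.1225  0.16  ]
 [ 0.5509 -0.1949  0.16  ]
 [ 0.5647 -0.196   0.16  ]] [[ 0.5533 -0.1604  0.16  ]]
```

Request:
drive_tool:
  moves:
    - {"translation": [0.825,-0.875,0.1],"delta_rot": [0,0,-1],"fingers": 1}
    - {"translation": [0.825,-0.875,0.1],"delta_rot": [0,0,-1],"fingers": 1}
    - {"translation": [0.825,-0.875,0.1],"delta_rot": [0,0,-1],"fingers": 1}
    - {"translation": [0.825,-0.875,0.1],"delta_rot": [0,0,-1],"fingers": 1}
    - {"translation": [0.825,-0.875,0.1],"delta_rot": [0,0,-1],"fingers": 1}
    - {"translation": [0.825,-0.875,0.1],"delta_rot": [0,0,-1],"fingers": 1}
    - {"translation": [0.825,-0.875,0.1],"delta_rot": [0,0,-1],"fingers": 1}
    - {"translation": [0.825,-0.875,0.1],"delta_rot": [0,0,-1],"fingers": 1}
  grip_force: 25

```text
clock: 1.9
ee_pos: [0.5222, 0.2949, 0.3444]
ee_rot: [1.206, 2.9, 0.0]
ft_force: [-0.3, 0.1, -0.1]
gripper_width: 0.999
grasp_force: 0.0
```

```bash
python3 - <<'E'
from h import *
import json
s=r.state(); save('wrist','w1.png'); json.dump({k:np.asarray(s[k]).tolist() for k in('ee_pos','ee_rot')},open('w1.json','w')); print(s['joint_positions'],s['ee_pos'],s['ee_rot'])
c=cam('wrist',s); print(proj(c,tf([.5388,.255,.3693],[[.125,.055,.02],[.125,-.055,.02],[-.165,-.055,.02],[-.165,.055,.02]])))
E
```

```text
[-0.73550973  0.43710008  0.22005638  1.59074709 -0.10180857  1.12424139
  0.29104418] [0.52219213 0.29487576 0.34444956] [1.20588532e+00 2.89976942e+00 3.30458099e-04]
[[440.61573351 232.08122016]
 [393.432488   318.88996764]
 [141.43108363 217.61338621]
 [173.36738819 115.19199681]]
```

View pics/w1.png

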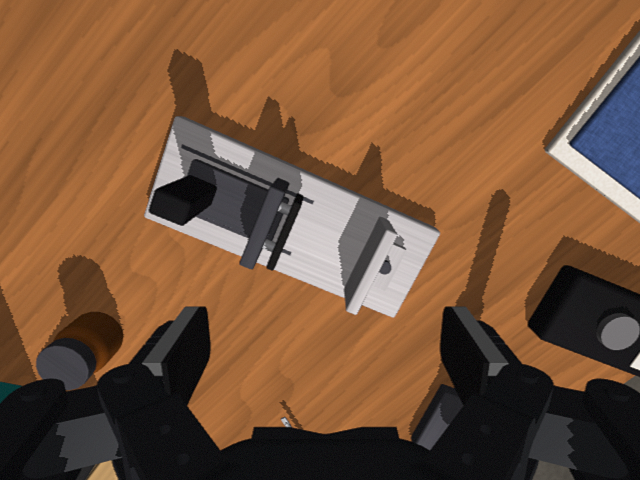

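The wrist view shows the stand with corners near (176,117), (438,232), (394,317) and (146,217), close to where I projected them. The stop's top is around (370,265), the jaw pad around (287,232) and the handle around (180,200). I'll enlarge the stand.

```bash
python3 - <<'E'
from h import *
t=cv2.imread('pics/w1.png')
k=cv2.resize(t[160:330,230:450],None,fx=3.5,fy=3.5,interpolation=cv2.INTER_CUBIC); cv2.imwrite('pics/w1c.png',k)
E
```

```text
(no output)
```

View pics/w1c.png

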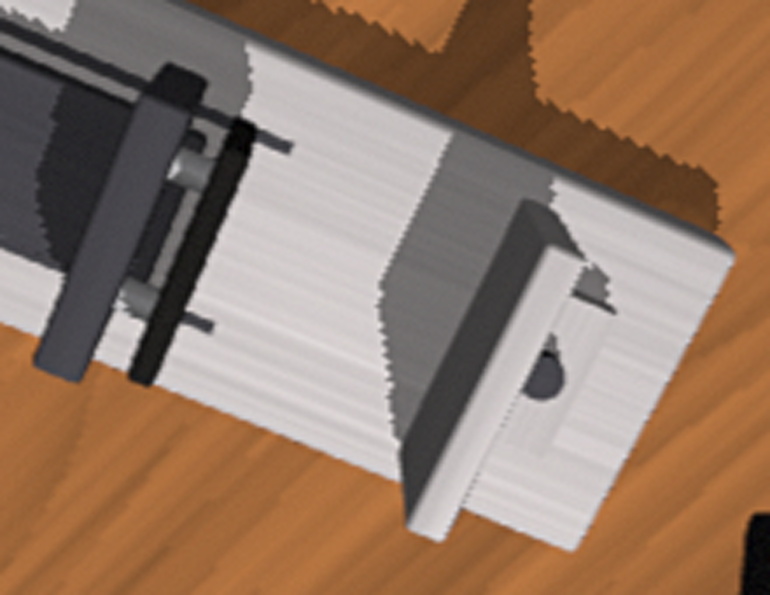

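Enlarged, the stop's face has its bottom edge from crop (527,200) to (402,448) and its top edge from (548,245) to (408,525). The pad's face edge runs from (258,128) to (155,383).

```bash
cat > m.py <<'E'
from h import *
import json
np.set_printoptions(precision=4,suppress=True)
a=np.array
s={k:a(v) for k,v in json.load(open('w1.json')).items()}; c=cam('wrist',s)
f=lambda q:a(q)/3.5+[230,160]
uv=np.r_[f([[730,258],[575,548]]),[[147,217],[176,118.5]]]
L=a([[.125,.055,.02],[.125,-.055,.02],[-.165,-.055,.02],[-.165,.055,.02]])
p,res=fit(c,L,uv,[.54,.25,.37]); print('stand',p,res)
def loc(w): d=w[:,:2]-p[:2]; C,S=np.cos(p[2]),np.sin(p[2]); return np.c_[d@[C,S],d@[-S,C]]
print('stop bottom',loc(ray(c,f([[527,200],[402,448]]),.02)))
print('stop top',loc(ray(c,f([[548,245],[408,525]]),.072)))
print('pad top',loc(ray(c,f([[258,128],[155,383]]),.072)))
print('handle top',loc(ray(c,[[178,207]],.115)))
E
python3 m.py
```

```text
stand [0.5408 0.2555 0.3656] [[ 3.611  -0.1896]
 [ 0.3357  3.4466]
 [-3.7393  1.0196]
 [-0.268  -2.6585]]
stop bottom [[ 0.0584  0.0448]
 [ 0.0579 -0.0422]]
stop top [[ 0.0566  0.0448]
 [ 0.057  -0.0424]]
pad top [[-0.0239  0.0427]
 [-0.0221 -0.0317]]
handle top [[-0.1112  0.004 ]]
```

Request:
drive_tool:
  moves:
    - {"translation": [0.05,-1,0],"delta_rot": [0,0,-1],"fingers": 1}
    - {"translation": [0.05,-1,0],"delta_rot": [0,0,-1],"fingers": 1}
    - {"translation": [0.05,-1,0],"delta_rot": [0,0,-1],"fingers": 1}
    - {"translation": [0.05,-1,0],"delta_rot": [0,0,-1],"fingers": 1}
    - {"translation": [0.05,-1,0],"delta_rot": [0,0,-1],"fingers": 1}
    - {"translation": [0.05,-1,0],"delta_rot": [0,0,-1],"fingers": 1}
    - {"translation": [0.05,-1,0],"delta_rot": [0,0,-1],"fingers": 1}
    - {"translation": [0.05,-1,0],"delta_rot": [0,0,-1],"fingers": 1}

```text
clock: 2.95
ee_pos: [0.54, -0.1047, 0.3441]
ee_rot: [1.888, 2.51, -0.001]
ft_force: [-0.1, 0.4, -1.1]
gripper_width: 1.002
grasp_force: 0.0
```

```bash
python3 - <<'E'
from h import *
import json
s=r.state(); save('wrist','w2.png'); json.dump({k:np.asarray(s[k]).tolist() for k in('ee_pos','ee_rot')},open('w2.json','w')); print(s['joint_positions'],s['ee_pos'],s['ee_rot'],s['qvel'])
c=cam('wrist',s); print(proj(c,tf([.548,-.157,.12],[[.009,.037,.16],[.009,-.037,.16],[-.009,-.037,.16],[-.009,.037,.16]])))
E
```

```text
[-0.18983183  0.37909374  0.42774536  1.72055155 -0.17421769  1.07920806
  0.57443282] [ 0.53997923 -0.10469046  0.34405759] [ 1.88825119e+00  2.50990131e+00 -7.11442056e-04] [-0.04695081 -0.00385577 -0.04444028  0.00611262 -0.01117428  0.0017603
 -0.02657612]
[[336.86169416 256.58431962]
 [320.00191211 349.93081779]
 [295.8636581  346.51518561]
 [310.87833566 252.6130034 ]]
```

View pics/w2.png

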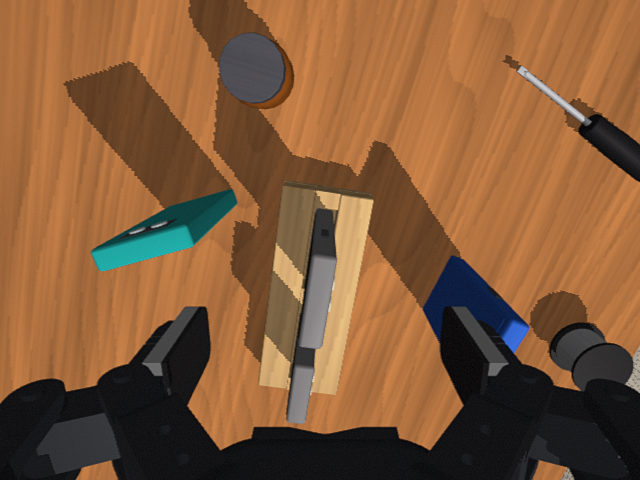

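The wrist view is centred on the tall grey handset, with top-face corners near (310,256), (337,255), (326,348) and (300,346). My projection lies within 2–3 px of that. Teal is at left (165,230) and blue at right (470,305), both clear of the fingers.

```bash
python3 - <<'E'
from h import *
import json
np.set_printoptions(precision=4,suppress=True)
s={k:np.array(v) for k,v in json.load(open('w2.json')).items()}; c=cam('wrist',s)
im=cv2.imread('pics/w2.png').astype(int)
m=((im.max(2)-im.min(2)<22)&(im.mean(2)>80)).astype(np.uint8); m[:, :270]=0; m[:,360:]=0
n,l,st,_=cv2.connectedComponentsWithStats(m[:365]); i=1+np.argmax(st[1:,4]); q=cv2.minAreaRect(np.argwhere(l==i)[:,::-1].astype(np.float32)); print(st[i],q)
uv=np.array([[337,255.],[326,348],[300,346],[310,256]])
print(fit(c,[[.009,.037,.16],[.009,-.037,.16],[-.009,-.037,.16],[-.009,.037,.16]],uv,[.548,-.157,.12]))
b=cv2.boxPoints(q); print(b,ray(c,b,.16),ray(c,b.mean(0),.16))
uv=np.array([[373,198],[336,394],[260,385],[284,187]])
print(fit(c,[[.045,.115,.036],[.045,-.115,.036],[-.045,-.115,.036],[-.045,.115,.036]],uv,[.55,-.21,.12]))
E
```

```text
[ 299  255   38   94 2172] ((317.5758056640625, 302.0030517578125), (24.16118621826172, 93.05911254882812), 8.673173904418945)
(array([ 0.5495, -0.156 ,  0.1746]), array([[-0.4071, -0.1971],
       [-0.8446,  1.0351],
       [ 0.8599,  0.775 ],
       [ 0.3968, -3.8275]]))
[[298.6168 346.1788]
 [312.6499 254.1839]
 [336.5348 257.8273]
 [322.5017 349.8223]] [[ 0.5454 -0.194   0.16  ]
 [ 0.5361 -0.1221  0.16  ]
 [ 0.5525 -0.1201  0.16  ]
 [ 0.5631 -0.1921  0.16  ]] [[ 0.5491 -0.1557  0.16  ]]
(array([ 0.557 , -0.2125,  0.1342]), array([[ 1.1397,  0.3042],
       [ 1.5841,  1.0345],
       [-0.9875,  0.2767],
       [-1.6868, -2.099 ]]))
```

Request:
drive_tool:
  moves:
    - {"translation": [0.0225,-0.135,-0.1],"delta_rot": [0,0,-0.3],"fingers": 1}
    - {"translation": [0.0225,-0.135,-0.2],"delta_rot": [0,0,-0.3],"fingers": 1}
    - {"translation": [0.0225,-0.135,-0.2],"delta_rot": [0,0,-0.3],"fingers": 1}
    - {"translation": [0.0225,-0.135,-0.2],"delta_rot": [0,0,-0.3],"fingers": 1}

```text
clock: 3.5
ee_pos: [0.5501, -0.1549, 0.2652]
ee_rot: [2.063, 2.368, 0.002]
ft_force: [-0.2, 0.7, 0.6]
gripper_width: 0.999
grasp_force: 0.0
```

```bash
python3 - <<'E'
from h import *
np.set_printoptions(precision=4,suppress=True)
s=r.state(); save('wrist','w3.png'); print(s['ee_pos'],s['ee_rot'],s['qvel'])
M=R.from_rotvec(s['ee_rot']).as_matrix(); print('finger line',np.arctan2(M[1,1],M[0,1]))
c=cam('wrist',s); im=cv2.imread('pics/w3.png').astype(int)
m=((im.max(2)-im.min(2)<22)&(im.mean(2)>80)).astype(np.uint8); m[:, :250]=0; m[:,390:]=0
n,l,st,_=cv2.connectedComponentsWithStats(m[:430]); i=1+np.argmax(st[1:,4]); q=cv2.minAreaRect(np.argwhere(l==i)[:,::-1].astype(np.float32)); print(st[i],q)
b=cv2.boxPoints(q); print(ray(c,b,.16),ray(c,b.mean(0),.16))
E
```

```text
[ 0.5501 -0.1549  0.2652] [2.0633 2.3683 0.0017] [-0.0012 -0.0149  0.0071 -0.0111  0.0011 -0.005   0.0036]
finger line 0.13741119702427354
[ 305  208   38  140 4751] ((323.5, 277.5), (139.0, 37.0), 90.0)
[[ 0.5366 -0.1224  0.16  ]
 [ 0.5533 -0.1201  0.16  ]
 [ 0.5641 -0.1914  0.16  ]
 [ 0.5454 -0.194   0.16  ]] [[ 0.5496 -0.155   0.16  ]]
```

Request:
drive_tool:
  moves:
    - {"translation": [0,-0.003,-0.1],"delta_rot": [0,0,0],"fingers": 1}
    - {"translation": [0,-0.003,-0.175],"delta_rot": [0,0,0],"fingers": 1}
    - {"translation": [0,-0.003,-0.175],"delta_rot": [0,0,0],"fingers": 1}
    - {"translation": [0,-0.003,-0.175],"delta_rot": [0,0,0],"fingers": -0.3}
    - {"translation": [0,-0.003,-0.175],"delta_rot": [0,0,0],"fingers": -1}
    - {"translation": [0,-0.003,-0.175],"delta_rot": [0,0,0],"fingers": -1}
    - {"translation": [0,-0.003,-0.175],"delta_rot": [0,0,0],"fingers": -1}
    - {"translation": [0,-0.003,-0.175],"delta_rot": [0,0,0],"fingers": -1}
  grip_force: 25

```text
clock: 4.55
ee_pos: [0.5495, -0.1577, 0.1945]
ee_rot: [2.066, 2.366, 0.001]
ft_force: [-1.0, 1.0, 7.1]
gripper_width: 0.206
grasp_force: 27.5
```

Request:
drive_tool:
  moves:
    - {"translation": [0,0,0.05],"delta_rot": [0,0,0],"fingers": -1}
    - {"translation": [0,0,0.12],"delta_rot": [0,0,0],"fingers": -1}
    - {"translation": [0,0,0.2],"delta_rot": [0,0,0],"fingers": -1}
    - {"translation": [0,0,0.3],"delta_rot": [0,0,0],"fingers": -1}
    - {"translation": [0,0,0.4],"delta_rot": [0,0,0],"fingers": -1}
    - {"translation": [0,0,0.4],"delta_rot": [0,0,0],"fingers": -1}

```text
clock: 5.3
ee_pos: [0.55, -0.1582, 0.3565]
ee_rot: [2.064, 2.363, 0.004]
ft_force: [0.4, -0.4, -3.1]
gripper_width: 0.201
grasp_force: 26.3
```

Request:
drive_tool:
  moves:
    - {"translation": [0.01,0.06,0],"delta_rot": [0,0,0.1],"fingers": -1}
    - {"translation": [0.02,0.18,0],"delta_rot": [0,0,0.2],"fingers": -1}
    - {"translation": [0.03,0.32,0],"delta_rot": [0,0,0.3],"fingers": -1}
    - {"translation": [0.04,0.46,0],"delta_rot": [0,0,0.4],"fingers": -1}
    - {"translation": [0.05,0.6,0],"delta_rot": [0,0,0.464],"fingers": -1}
    - {"translation": [0.06,0.74,0],"delta_rot": [0,0,0.464],"fingers": -1}
    - {"translation": [0.07,0.87,0],"delta_rot": [0,0,0.464],"fingers": -1}
    - {"translation": [0.07,0.96,0],"delta_rot": [0,0,0.464],"fingers": -1}

```text
clock: 6.3
ee_pos: [0.5759, 0.2307, 0.3517]
ee_rot: [-1.771, -2.591, 0.003]
ft_force: [0.6, -0.8, -3.1]
gripper_width: 0.204
grasp_force: 26.3
```

Request:
drive_tool:
  moves:
    - {"translation": [0,0.07,0],"delta_rot": [0,0,0],"fingers": -1}
    - {"translation": [0,0.107,0],"delta_rot": [0,0,0],"fingers": -1}
    - {"translation": [0,0.107,0],"delta_rot": [0,0,0],"fingers": -1}
    - {"translation": [0,0.107,0],"delta_rot": [0,0,0],"fingers": -1}

```text
clock: 6.8
ee_pos: [0.5774, 0.2676, 0.3537]
ee_rot: [1.781, 2.588, -0.002]
ft_force: [0.1, -0.8, -2.6]
gripper_width: 0.212
grasp_force: 26.3
```

```bash
python3 - <<'E'
from h import *
import json
np.set_printoptions(precision=4,suppress=True)
s=r.state(); im=save('wrist','w4.png'); json.dump({k:np.asarray(s[k]).tolist() for k in('ee_pos','ee_rot')},open('w4.json','w')); print(s['ee_pos'],s['ee_rot'])
M=R.from_rotvec(s['ee_rot']).as_matrix(); print('finger line',np.arctan2(M[1,1],M[0,1]))
c=cam('wrist',s);print(proj(c,tf([.540,.2553,.367],[[.125,.055,.02],[.125,-.055,.02],[-.165,-.055,.02],[-.165,.055,.02]])))
E
```

```text
[0.5774 0.2676 0.3537] [ 1.7806  2.5878 -0.0018]
finger line 0.36542931935061274
[[411.483  135.5745]
 [405.1823 241.3326]
 [135.4108 241.8137]
 [119.7787 136.2128]]
```

View pics/w4.png

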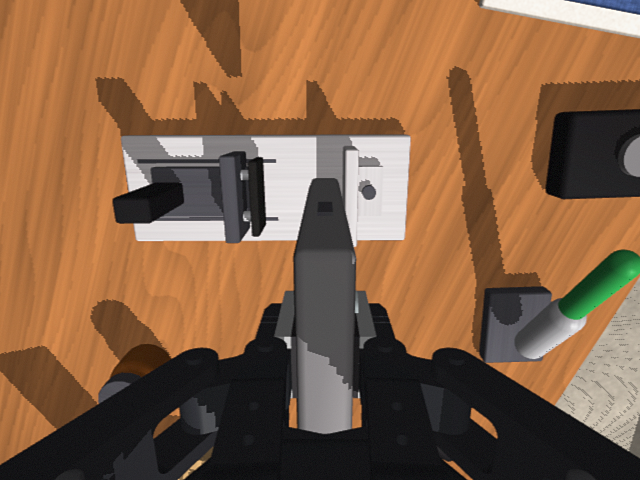

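The handset is square to the stand. Stand corners observed at (123,137), (410,136), (404,241) and (137,241) match the projection, and the stop face is near column 345.

Request:
drive_tool:
  moves:
    - {"translation": [-0.002,0.003,-0.08],"delta_rot": [0,0,0],"fingers": -1}
    - {"translation": [-0.002,0.003,-0.18],"delta_rot": [0,0,0],"fingers": -1}
    - {"translation": [-0.002,0.003,-0.27],"delta_rot": [0,0,0],"fingers": -1}
    - {"translation": [-0.002,0.003,-0.33],"delta_rot": [0,0,0],"fingers": -1}
    - {"translation": [-0.002,0.003,-0.355],"delta_rot": [0,0,0],"fingers": -1}
    - {"translation": [-0.002,0.003,-0.355],"delta_rot": [0,0,0],"fingers": -1}
    - {"translation": [-0.002,0.003,-0.355],"delta_rot": [0,0,0],"fingers": -1}

```text
clock: 7.72
ee_pos: [0.5771, 0.2703, 0.2132]
ee_rot: [1.779, 2.588, 0.003]
ft_force: [0.0, 0.3, -2.0]
gripper_width: 0.205
grasp_force: 26.3
```

```bash
cat > loc.py <<'E'
from h import *
np.set_printoptions(precision=4,suppress=True)
s=r.state(); p=[.540,.2553,.367]; d=s['ee_pos'][:2]-p[:2]; C,S=np.cos(p[2]),np.sin(p[2])
M=R.from_rotvec(s['ee_rot']).as_matrix(); print('local',d@[C,S],d@[-S,C],s['ee_pos'],'line',np.arctan2(M[1,1],M[0,1]),'tilt',M[:2,2]); f=s['ft_force']; print('F local',f[:2]@[C,S],f[:2]@[-S,C],f[2])
E
python3 loc.py
```

```text
local 0.040070330526010334 0.0007045295840652395 [0.5771 0.2703 0.2132] line 0.3665963775912242 tilt [0.0017 0.0008]
F local 0.12094204191925642 0.2913614102040376 -1.9619626458033719
```

Request:
drive_tool:
  moves:
    - {"translation": [0.014,0.0045,0],"delta_rot": [0,0,0],"fingers": -1}
    - {"translation": [0.014,0.0045,-0.006],"delta_rot": [0,0,0],"fingers": -1}
    - {"translation": [0.014,0.0045,-0.012],"delta_rot": [0,0,0],"fingers": -1}
    - {"translation": [0.014,0.0045,-0.017],"delta_rot": [0,0,0],"fingers": -1}
    - {"translation": [0.014,0.0045,-0.017],"delta_rot": [0,0,0],"fingers": -1}

```text
clock: 8.35
ee_pos: [0.582, 0.2722, 0.2049]
ee_rot: [-1.779, -2.589, 0.001]
ft_force: [-0.1, -0.1, -2.4]
gripper_width: 0.207
grasp_force: 26.3
```

```bash
python3 loc.py
```

```text
local 0.045239661495621655 0.0006722119126646806 [0.582  0.2722 0.2049] line 0.3670139639500211 tilt [-0.0004 -0.0002]
F local -0.1399783480239219 -0.09121146212962647 -2.448153049041821
```

Not yet down, so I'll lower in 0.4 mm steps.

Request:
drive_tool:
  moves:
    - {"translation": [0,0,-0.001],"delta_rot": [0,0,0],"fingers": -1}
    - {"translation": [0,0,-0.002],"delta_rot": [0,0,0],"fingers": -1}
    - {"translation": [0,0,-0.003],"delta_rot": [0,0,0],"fingers": -1}
    - {"translation": [0,0,-0.003],"delta_rot": [0,0,0],"fingers": -1}

```text
clock: 8.85
ee_pos: [0.5822, 0.2721, 0.2046]
ee_rot: [1.779, 2.589, 0.001]
ft_force: [-0.9, -1.4, 4.9]
gripper_width: 0.208
grasp_force: 27.4
```

Request:
drive_tool:
  moves:
    - {"translation": [0,0,0.001],"delta_rot": [0,0,0],"fingers": -1}
    - {"translation": [0,0,0.001],"delta_rot": [0,0,0],"fingers": -0.5}
    - {"translation": [0,0,0.001],"delta_rot": [0,0,0],"fingers": -0.3}
    - {"translation": [0,0,0.001],"delta_rot": [0,0,0],"fingers": 0}
    - {"translation": [0,0,0.001],"delta_rot": [0,0,0],"fingers": 0}

```text
clock: 9.48
ee_pos: [0.5821, 0.2722, 0.2042]
ee_rot: [-1.779, -2.589, 0.0]
ft_force: [0.7, -0.6, -0.3]
gripper_width: 0.501
grasp_force: 0.0
```

Request:
drive_tool:
  moves:
    - {"translation": [0,0,0.04],"delta_rot": [0,0,0],"fingers": 0}
    - {"translation": [0,0,0.12],"delta_rot": [0,0,0],"fingers": 0}
    - {"translation": [0,0,0.22],"delta_rot": [0,0,0],"fingers": 0}
    - {"translation": [0,0,0.3],"delta_rot": [0,0,0],"fingers": 0}
    - {"translation": [0,0,0.3],"delta_rot": [0,0,0],"fingers": 0}
    - {"translation": [0,0,0.3],"delta_rot": [0,0,0],"fingers": 0}

```text
clock: 10.22
ee_pos: [0.5818, 0.2722, 0.3244]
ee_rot: [-1.779, -2.589, -0.0]
ft_force: [0.2, 0.1, -0.1]
gripper_width: 0.501
grasp_force: 0.0
```

```bash
python3 - <<'E'
from h import *
import json
s=r.state(); im=save('wrist','w5.png'); json.dump({k:np.asarray(s[k]).tolist() for k in('ee_pos','ee_rot')},open('w5.json','w')); print(s['ee_pos'])
t=cv2.imread('pics/w5.png'); cv2.imwrite('pics/w5c.png',cv2.resize(t[60:360,90:490],None,fx=2,fy=2,interpolation=cv2.INTER_CUBIC))
c=cam('wrist',s);p=[.540,.2553,.367]; print(2*(proj(c,tf(p,[[.0462,.0,.17],[-.118,0,.115]]))-[90,60]))
E
```

```text
[0.5818352  0.27217001 0.32444487]
[[474.33199747 374.23904679]
 [ 26.55054757 328.1022512 ]]
```

View pics/w5c.png

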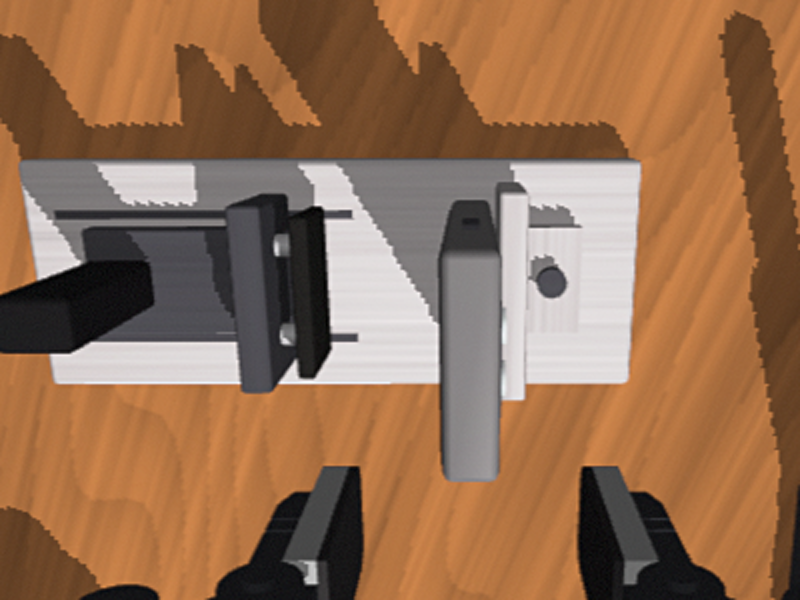

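The handset stands upright and square at crop (470,365), just short of the stop at (510,290). Pad at (312,290), handle at (70,305). Next, the jaw handle.

Request:
drive_tool:
  moves:
    - {"translation": [-0.1,-0.04,0],"delta_rot": [0,0,0],"fingers": 0.6}
    - {"translation": [-0.22,-0.085,0],"delta_rot": [0,0,0],"fingers": 0.6}
    - {"translation": [-0.34,-0.13,0],"delta_rot": [0,0,0],"fingers": 0.6}
    - {"translation": [-0.378,-0.147,0],"delta_rot": [0,0,0],"fingers": 0.6}
    - {"translation": [-0.378,-0.147,-0.1],"delta_rot": [0,0,0],"fingers": 0.6}
    - {"translation": [-0.378,-0.147,-0.2],"delta_rot": [0,0,0],"fingers": 0.6}
    - {"translation": [-0.378,-0.147,-0.2],"delta_rot": [0,0,0],"fingers": 0.6}

```text
clock: 11.15
ee_pos: [0.43, 0.213, 0.2421]
ee_rot: [-1.778, -2.588, 0.008]
ft_force: [0.6, -0.5, 1.3]
gripper_width: 0.797
grasp_force: 0.0
```

```bash
python3 loc.py; python3 - <<'E'
from h import *
s=r.state(); im=save('wrist','w6.png')
c=cam('wrist',s);p=[.540,.2553,.367]; print(proj(c,tf(p,[[-.118+x,y,.115] for x,y in((.015,.011),(.015,-.011),(-.015,-.011),(-.015,.011))])))
E
```

```text
local -0.1178981448295289 -3.924531403529108e-05 [0.43   0.213  0.2421] line 0.36689237088764354 tilt [-0.0046 -0.0034]
F local 0.37404175919681243 -0.6895079637696213 1.2702717516664452
[[355.05959609 241.56663973]
 [354.18342548 280.34037897]
 [298.82484032 280.25224595]
 [297.99569933 241.50752383]]
```

View pics/w6.png

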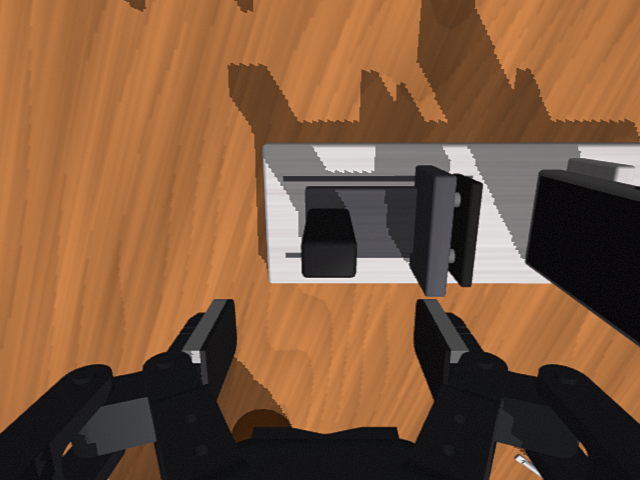

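The handle top is at columns 302–356, rows 240–277, centred between the fingers and matching the projection. The handset is still upright at right (590,250). I'll lower and grip.

Request:
drive_tool:
  moves:
    - {"translation": [0.003,0.001,-0.1],"delta_rot": [0,0,0],"fingers": 0.6}
    - {"translation": [0.003,0.001,-0.18],"delta_rot": [0,0,0],"fingers": 0.6}
    - {"translation": [0.003,0.001,-0.225],"delta_rot": [0,0,0],"fingers": 0.6}
    - {"translation": [0.003,0.001,-0.225],"delta_rot": [0,0,0],"fingers": 0.3}
    - {"translation": [0.003,0.001,-0.225],"delta_rot": [0,0,0],"fingers": -0.1}
    - {"translation": [0.003,0.001,-0.225],"delta_rot": [0,0,0],"fingers": -1}
    - {"translation": [0.003,0.001,-0.225],"delta_rot": [0,0,0],"fingers": -1}
    - {"translation": [0.003,0.001,-0.225],"delta_rot": [0,0,0],"fingers": -1}
  grip_force: 40

```text
clock: 12.2
ee_pos: [0.4324, 0.214, 0.1556]
ee_rot: [1.779, 2.589, 0.003]
ft_force: [-2.1, -0.8, 6.2]
gripper_width: 0.35
grasp_force: 39.2
```

```bash
python3 loc.py
```

```text
local -0.11524211336045846 8.932967419766208e-05 [0.4324 0.214  0.1556] line 0.36704171671530483 tilt [0.0012 0.0011]
F local -2.2901756401744593 -0.006192049120892551 6.2446114733331095
```

Request:
drive_tool:
  moves:
    - {"translation": [0.0175,0.0067,0],"delta_rot": [0,0,0],"fingers": -1}
    - {"translation": [0.035,0.0135,0],"delta_rot": [0,0,0],"fingers": -1}
    - {"translation": [0.0525,0.0202,0],"delta_rot": [0,0,0],"fingers": -1}
    - {"translation": [0.07,0.0269,0],"delta_rot": [0,0,0],"fingers": -1}
    - {"translation": [0.0875,0.0336,0],"delta_rot": [0,0,0],"fingers": -1}
    - {"translation": [0.105,0.0404,0],"delta_rot": [0,0,0],"fingers": -1}
    - {"translation": [0.1167,0.0449,0],"delta_rot": [0,0,0],"fingers": -1}
    - {"translation": [0.1167,0.0449,0],"delta_rot": [0,0,0],"fingers": -1}

```text
clock: 13.2
ee_pos: [0.4787, 0.2319, 0.1557]
ee_rot: [-1.778, -2.589, -0.001]
ft_force: [-3.6, -1.3, 6.4]
gripper_width: 0.339
grasp_force: 39.5
```

```bash
python3 loc.py
```

```text
local -0.06559878881420271 0.00014579272222572937 [0.4787 0.2319 0.1557] line 0.3671491020846121 tilt [0.0002 0.0007]
F local -3.7829885907851297 0.09326407435000617 6.444962133253837
```

Request:
drive_tool:
  moves:
    - {"translation": [0.0023,0.0009,0],"delta_rot": [0,0,0],"fingers": -1}
    - {"translation": [0.0047,0.0018,0],"delta_rot": [0,0,0],"fingers": -1}
    - {"translation": [0.007,0.0027,0],"delta_rot": [0,0,0],"fingers": -1}
    - {"translation": [0.0093,0.0036,0],"delta_rot": [0,0,0],"fingers": -1}
    - {"translation": [0.0117,0.0045,0],"delta_rot": [0,0,0],"fingers": -1}
    - {"translation": [0.014,0.0054,0],"delta_rot": [0,0,0],"fingers": -1}

```text
clock: 13.95
ee_pos: [0.4836, 0.2337, 0.1557]
ee_rot: [-1.778, -2.589, 0.001]
ft_force: [-6.4, -1.2, 8.7]
gripper_width: 0.342
grasp_force: 39.8
```

```bash
python3 loc.py
```

```text
local -0.06039883350466123 0.00013001895672188832 [0.4836 0.2337 0.1557] line 0.36715189517978514 tilt [-0.001   0.0003]
F local -6.416036994354922 1.2280597461006788 8.747044065123225
```

Request:
drive_tool:
  moves:
    - {"translation": [0.0023,0.0009,0],"delta_rot": [0,0,0],"fingers": -1}
    - {"translation": [0.0047,0.0018,0],"delta_rot": [0,0,0],"fingers": -1}

```text
clock: 14.2
ee_pos: [0.4854, 0.2345, 0.1557]
ee_rot: [-1.778, -2.589, 0.001]
ft_force: [-6.2, -2.2, 8.8]
gripper_width: 0.347
grasp_force: 39.9
```

Request:
drive_tool:
  moves:
    - {"translation": [0.0023,0.0009,0],"delta_rot": [0,0,0],"fingers": -1}
    - {"translation": [0.0047,0.0018,0],"delta_rot": [0,0,0],"fingers": -1}

```text
clock: 14.45
ee_pos: [0.487, 0.2351, 0.1557]
ee_rot: [-1.778, -2.588, 0.001]
ft_force: [-7.8, -2.0, 10.4]
gripper_width: 0.343
grasp_force: 40.0
```

Request:
drive_tool:
  moves:
    - {"translation": [0.0023,0.0009,0],"delta_rot": [0,0,0],"fingers": -1}

```text
clock: 14.58
ee_pos: [0.4879, 0.2354, 0.1557]
ee_rot: [-1.778, -2.588, 0.001]
ft_force: [-7.8, -2.7, 10.1]
gripper_width: 0.346
grasp_force: 40.0
```

```bash
python3 loc.py; python3 - <<'E'
from h import *
s=r.state(); save('wrist','w7.png'); save('scene','s7.png')
t=cv2.imread('pics/s7.png'); w=cv2.imread('pics/w7.png')
o=np.zeros((600,800,3),np.uint8); o[:300,:400]=cv2.resize(w[100:400,240:640],(400,300)); o[:300,400:]=cv2.resize(w[140:290,440:640],(400,300),interpolation=cv2.INTER_CUBIC); o[300:,:]=cv2.resize(t[70:190,260:580],(800,300),interpolation=cv2.INTER_CUBIC); cv2.imwrite('pics/c7.png',o)
E
```

```text
local -0.055752159665345816 0.00014847651339624374 [0.4879 0.2354 0.1557] line 0.36716615566222616 tilt [-0.0017  0.0001]
F local -8.252036421176646 0.326622594348442 10.10371891526576
```

View pics/c7.png

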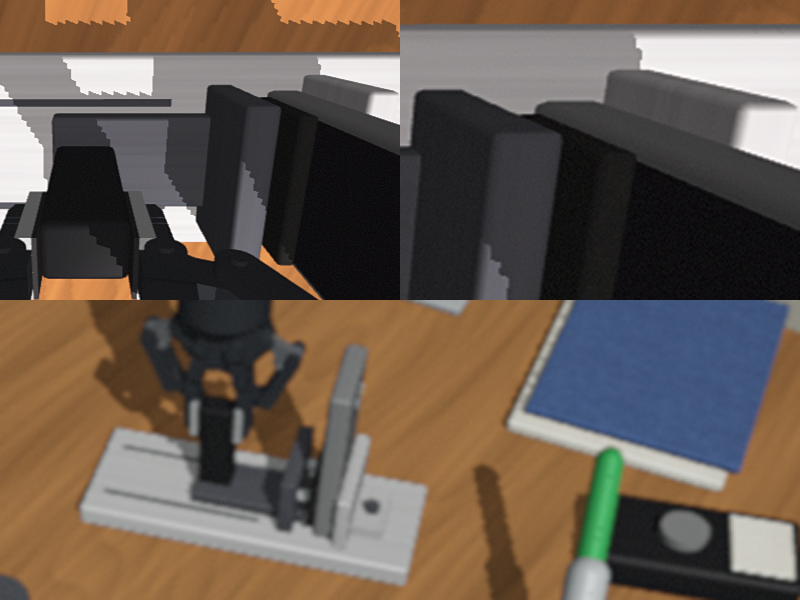

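The pad has reached the handset, which is still upright and just short of the stop. I'll continue in 1 mm steps, watching the force.

Request:
drive_tool:
  moves:
    - {"translation": [0.0023,0.0009,0],"delta_rot": [0,0,0],"fingers": -1}

```text
clock: 14.8
ee_pos: [0.4888, 0.2358, 0.1557]
ee_rot: [-1.778, -2.588, 0.002]
ft_force: [-8.9, -3.5, 11.8]
gripper_width: 0.349
grasp_force: 40.1
```

Request:
drive_tool:
  moves:
    - {"translation": [0.0023,0.0009,0],"delta_rot": [0,0,0],"fingers": -1}

```text
clock: 14.92
ee_pos: [0.4894, 0.236, 0.1557]
ee_rot: [-1.777, -2.588, 0.002]
ft_force: [-10.2, -4.1, 12.5]
gripper_width: 0.347
grasp_force: 40.3
```

Request:
drive_tool:
  moves:
    - {"translation": [0.0023,0.0009,0],"delta_rot": [0,0,0],"fingers": -1}

```text
clock: 15.05
ee_pos: [0.49, 0.2362, 0.1557]
ee_rot: [-1.777, -2.588, 0.003]
ft_force: [-11.7, -3.7, 14.3]
gripper_width: 0.346
grasp_force: 40.5
```

Request:
drive_tool:
  moves:
    - {"translation": [0.0023,0.0009,0],"delta_rot": [0,0,0],"fingers": -1}

```text
clock: 15.18
ee_pos: [0.4906, 0.2365, 0.1557]
ee_rot: [-1.777, -2.587, 0.004]
ft_force: [-14.8, -5.1, 16.2]
gripper_width: 0.344
grasp_force: 40.6
```

Request:
drive_tool:
  moves:
    - {"translation": [0.0018,0.0007,0],"delta_rot": [0,0,0],"fingers": -1}
    - {"translation": [0.0018,0.0007,0],"delta_rot": [0,0,0],"fingers": -1}

```text
clock: 15.42
ee_pos: [0.4911, 0.2367, 0.1557]
ee_rot: [-1.777, -2.587, 0.005]
ft_force: [-12.7, -4.6, 15.5]
gripper_width: 0.347
grasp_force: 40.7
```

```bash
python3 loc.py
```

```text
local -0.05234553260277559 0.00016432901613003953 [0.4911 0.2367 0.1557] line 0.36714433056375395 tilt [-0.0042 -0.0007]
F local -13.513931612846827 0.22655059885504425 15.48414478961761
```

Request:
drive_tool:
  moves:
    - {"translation": [-0.0019,-0.0007,0],"delta_rot": [0,0,0],"fingers": -1}
    - {"translation": [-0.0037,-0.0014,0],"delta_rot": [0,0,0],"fingers": -1}
    - {"translation": [-0.0037,-0.0014,0],"delta_rot": [0,0,0],"fingers": -1}

```text
clock: 15.8
ee_pos: [0.4909, 0.2366, 0.1557]
ee_rot: [-1.778, -2.589, 0.001]
ft_force: [-6.7, -2.8, 9.6]
gripper_width: 0.341
grasp_force: 40.0
```

```bash
python3 loc.py
```

```text
local -0.05255834339012203 0.0001686669329470543 [0.4909 0.2366 0.1557] line 0.3671387638635616 tilt [-0.0015  0.0001]
F local -7.217251645525635 -0.23051404037532386 9.570802769338998
```

Request:
drive_tool:
  moves:
    - {"translation": [-0.0014,-0.0005,0],"delta_rot": [0,0,0],"fingers": -1}
    - {"translation": [-0.0014,-0.0005,0],"delta_rot": [0,0,0],"fingers": 0}
    - {"translation": [-0.0014,-0.0005,0],"delta_rot": [0,0,0],"fingers": 0.2}
    - {"translation": [-0.0014,-0.0005,0],"delta_rot": [0,0,0],"fingers": 0.2}
    - {"translation": [-0.0014,-0.0005,0.02],"delta_rot": [0,0,0],"fingers": 0.2}
    - {"translation": [-0.0014,-0.0005,0.1],"delta_rot": [0,0,0],"fingers": 0.2}
    - {"translation": [-0.0014,-0.0005,0.22],"delta_rot": [0,0,0],"fingers": 0.2}
    - {"translation": [-0.0014,-0.0005,0.35],"delta_rot": [0,0,0],"fingers": 0.2}

```text
clock: 16.8
ee_pos: [0.4912, 0.2364, 0.296]
ee_rot: [-1.779, -2.589, 0.001]
ft_force: [-0.5, -0.5, 0.1]
gripper_width: 0.599
grasp_force: 0.0
```

Request:
drive_tool:
  moves:
    - {"translation": [0,0,0.15],"delta_rot": [0,0,0],"fingers": 0.2}
    - {"translation": [0,0,0.15],"delta_rot": [0,0,0],"fingers": 0.2}
    - {"translation": [0,0,0.15],"delta_rot": [0,0,0],"fingers": 0.2}

```text
clock: 17.18
ee_pos: [0.4911, 0.2366, 0.3544]
ee_rot: [-1.779, -2.589, -0.0]
ft_force: [0.0, 0.3, 0.1]
gripper_width: 0.604
grasp_force: 0.0
```

```bash
python3 - <<'E'
from h import *
save('wrist','w8.png'); save('scene','s8.png'); save('top','t8.png')
t=cv2.imread('pics/s8.png'); w=cv2.imread('pics/w8.png')
o=np.zeros((600,800,3),np.uint8); o[:300,:400]=cv2.resize(w,(400,300)); o[:300,400:]=cv2.resize(t,(400,300)); o[300:,:400]=cv2.resize(t[70:190,280:440],(400,300),interpolation=cv2.INTER_CUBIC); o[300:,400:]=cv2.resize(w[60:240,200:440],(400,300),interpolation=cv2.INTER_CUBIC); cv2.imwrite('pics/c8.png',o); print(r.state()['clock'])
E
```

```text
17.325
```

View pics/c8.png

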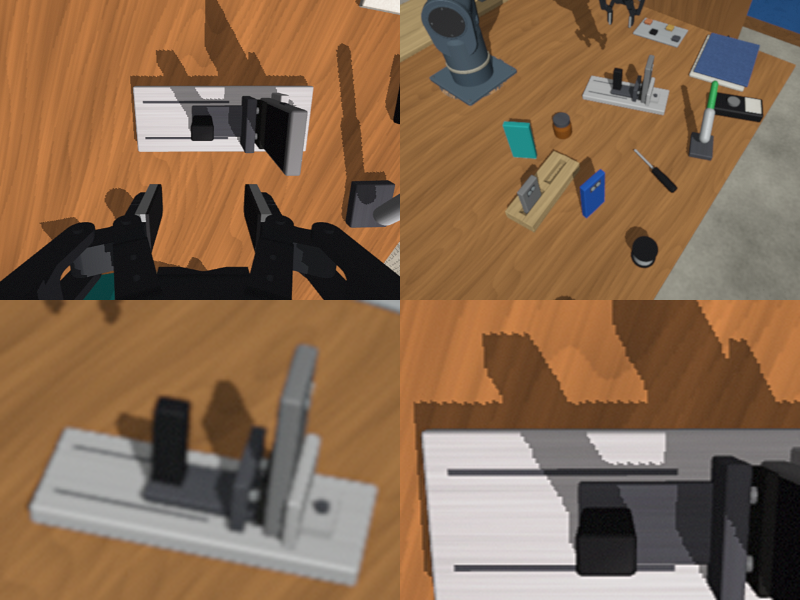

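The handset is upright between the pad and the stop (scene crop (285,430)). The short handset, jar and screwdriver are where they were, and the gripper is clear, so I'm handing in.

```bash
python3 -c "
from cell import r
print(r.finish_job())"
```

```text
the job is handed in; nothing more can be done
None
```

I stood the tall grey handset upright and square on the repair stand and clamped it against the back stop at an estimated 6–9 N. The short handset, jar and screwdriver were not touched, and I handed the job in at about 17 s; no verdict came back.

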